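# Unfold the crank and clamp the freezer box

### The arm

A 7-joint arm with a two-finger parallel gripper is mounted at the origin on a cart in front of the work surface, level with it; the furniture and walls round the work are solid. World frame = base frame: x ahead of the robot, y to its left, z up, the work surface at z = 0. Lengths are in m, angles in degrees, forces in N, time in s.
With the tool pointing down it reaches from about 0.425 to 0.825 m from the base axis. Payload 3.6 kg.
Tool frame: the origin (TCP) lies midway between the tips of the shut fingers; the grasp point (between the pads) lies 19 mm behind it; z points along the fingers, y is the line along which they close (so a half turn about z gives the same grasp; the last joint's range is limited). The gripper opens to 93 mm and grips with 3 to 60 N. Pads are 15 mm wide; open, the fingers measure 128 mm over their backs; the gripper's body (75 mm by 188 mm) begins 65 mm behind the grasp point.
Start: joints at [73.253, 35.231, -0.722, 81.555, 0.464, 63.22, -2.315], TCP at [0.171, -0.627, 0.219] pointing down, gripper open.
Joint ranges: [-178.69, 178.69], [-17.37, 117.87], [-77.05, 75.6], [15.02, 138.74], [-78.02, 258.01], [0.78, 113.62], [-162.83, 162.83]. Speed limits (degrees/s): [159.86, 159.86, 180, 180, 180, 180, 180].

### API

Orientations are given as [roll, pitch, yaw] about the fixed x, y, z axes, in that order (R = Rz(yaw) Ry(pitch) Rx(roll)).
In Python, from station import arm gives the robot as it stands.
- The arm moves only by the shell command python3 -m inch 'ROWS'. ROWS is a JSON object of lists of equal length, an entry for each row: "gripper": the opening, from 0 (shut) to 1 (fully open); "translation": the shift along the tool's x, y, z in cm, a list of three; "angular": the turn, a rotation vector about the tool's x, y, z in degrees, a list of three. A call has 1 to 12 rows; each row shifts and turns the commanded pose from where the row before left it, along the tool's axes as they then stand; what a row does not reach is not made up. A row lasts 1/8 s, in which the tool goes at most 62.5 mm and 10.7 degrees, less where a joint would pass 70% of its speed; a pose out of reach is approached as far as the arm can. A call is refused whole if a number of a shift passes 6.25 or a number of a turn 10.7, either way. A call with a gripper value outside its range is refused whole. The fingers move at their own pace and stop on an object; the grip force is fixed at half the most. Time passes only in rows, so rows that do not move let the fingers close. It gives the time, the measured TCP pose, the force, the opening and the grip force at its end, in the units of the state.
- arm.observe(): the state, without advancing time (a new reading comes with each control period).
- arm.camera(name): name is "scene" or "top"; returns a dict with "pixels" (400x640x3 uint8, red, green, blue), "K" (3x3 intrinsics, pixels), "pose" (4x4, takes a point from camera to world coordinates). Camera axes: x right, y down, z forward; pixel columns grow to the right and rows downward; lengths in m; the calibration is good to about 2 mm. A picture is of the moment at which its call begins. There is no depth.
- arm.sign_off(): hands the job in; it is judged then, once.
The state is a dict: "clock": time; "joint_positions": joint angles; "dq": joint speeds; "joint_torque": joint torques, N m; "eef_pos": TCP position; "orientation": TCP orientation; "force": force on the tool from outside, world axes, zero at the start; "moment": the same for the moment, N m; "finger_gap": finger opening in m; "gripper_force": force on a finger pad.
Only numpy, scipy, OpenCV 4.12 (cv2) and the standard library are available. Lean on these libraries where they do the work, as an engineer would, in place of code of your own. Each camera call takes 0.05 s, during which the arm holds its last target. There are 200 camera calls.

### The job

Clamp the white freezer box in the blue bench clamp so that its lid can be worked on: first unfold the red crank handle fully upright, then crank it clockwise (seen from above) until the jaw has pushed the box square against the end stop and holds it firmly. The box is thin plastic, so stop as soon as the crank goes firm, at about 15 N of clamping and never more than 25 N. Work only the crank, do not touch the box, the jaw or the other things on the bench, and let go leaving the handle upright and the clamp tight.

Things in the scene. Friction and masses are not known exactly. Their poses are not given: they have to be found in the camera images.
- clamp: the fixed clamp: aluminium bed 145 x 385 x 10 mm, a blue gear housing at its right end (76 x 96 mm, top at 70 mm, round cap to 78 mm). Origin on the vertical crank axis at bench height. Axes: z up, +y along the bed from the housing to the end stop (the way the jaw moves), -x the side to which the crank arm points at the start.
- crank_axis (a point): a fixed point on the crank axis at the height of the handle's hinge, 119 mm above the bench; axes as the clamp's.
- handle_hinge (a point): hinge pin of the folding handle, at the outer end of the steel crank arm, 70 mm from the crank axis. It turns with the crank: its -x axis points outward along the arm, z up. Arm 14 mm wide, its top 106 mm above the bench; hinge cheeks 22 mm over both. Folded, the handle points inward above the arm, its centre line 13 mm over the arm's top; it swings in the upright plane through the arm.
- grip (a point): a point on the red handle's centre line 48 mm from its hinge, good to pinch. The sleeve is round, 18 mm across, from 13 to 68 mm from the hinge, and spins freely on its pin, so a gripper can go round with the crank without turning. Its +x axis points along the handle away from the hinge (about level when folded, up when unfolded); y is parallel to the hinge pin.
- handle (a joint): fold angle of the handle, rad: 0 folded flat on the arm, 1.571 fully upright against its stop (working position). Stiff hinge (0.10 N m) that stays where it is left.
- crank (a joint): crank angle, rad: 0 at the start, grows clockwise seen from above, limit 5.2; each rad moves the jaw 15 mm towards the end stop. The free crank needs about 2 to 3 N of push on the handle at 70 mm radius; once the box is nipped, each 10 N of clamping adds about 2.1 N.
- jaw: moving jaw, blue block 116 mm wide, top 62 mm above the bench. Origin on the crank axis at bench height at the start; it moves with the jaw along the clamp's +y. Against the nipped box, clamping rises by about 10 N per mm of jaw travel (0.07 rad of crank). Friction holds the jaw when the crank is let go: up to about 13 N of clamping stays, more relaxes to that.
- jaw_face (a point): centre of the jaw's rubber face, which looks to the clamp's +y: 75 mm from the crank axis at the start, 36 mm above the bench.
- freezer_box: white plastic freezer box, 97 mm along the clamp, 124 mm across, 50 mm high, 0.1 to 0.2 kg, loose on the bed between jaw and end stop, a little askew, gaps at both ends. Origin under its centre; its x axis is parallel to the clamp's y when square. The blue end stop behind it is bolted in one of many slots: its springy rubber face is 222 to 238 mm from the crank axis, not measured.
- box_centre (a point): centre of the freezer box, half-way up (35 mm above the bench).
- timer: white lab timer lying on the bench, 68 x 62 x 17 mm; leave alone. Origin under its centre.
- stamp: black ink stamp standing on the bench, 23 x 36 x 59 mm; leave alone. Origin under its centre.
- tape: roll of cream label tape lying on the bench, 93 mm across, 19 mm high; leave alone. Origin under its centre.
- jar: dark jar with white cap, 62 mm across, 105 mm high, at the back right; leave alone. Origin under its centre.
There are look-alikes about, which are no part of the job. What is shaped like the freezer_box but green is not meant.

How it is judged (in metres and radians):
On the way, in this order (a step that is already met when the one before it is completed fails the run):
1. the handle is unfolded upright (at least 1.50 of 1.571 rad) while the crank has not been turned (under 0.2 rad) (value of joint handle above 1.5 rad and value of joint crank below 0.2 rad), for 0.1 s.
2. the jaw presses the box against the end stop with at least 8 N (contact force between jaw and freezer_box above 8 N), for 0.2 s.
At the end, for the whole second after the job is handed in: the box lies flat on the bed, at rest, square to the clamp within 0.04 rad, clamped with 5 to 25 N between jaw and end stop; the crank has been turned more than 2 rad and the handle still stands upright (over 1.4 rad), released (contact force between jaw and freezer_box between 5 and 25 N and value of joint handle above 1.4 rad and value of joint crank above 2 rad and linear speed of freezer_box below 0.01 m/s and angle between the x axis of freezer_box and the y axis of clamp, either way round below 0.04 rad and angle between freezer_box's own z axis and vertical below 0.05 rad and z of box_centre in the frame of clamp between 0.03 and 0.042 m); the robot touches nothing.
It fails at once if the crank is turned more than 0.2 rad while the handle is not unfolded (under 1.3 rad) (value of joint handle below 1.3 rad and value of joint crank above 0.2 rad).
It fails at once if the box is squeezed by the jaw with more than 25 N (contact force between jaw and freezer_box above 25 N).
It fails at once if the robot touches the box or pushes the jaw itself (contact force between any of the arm, the fingers and freezer_box above 1 N or contact force between any of the arm, the fingers and jaw above 1 N).
It fails at once if the timer, stamp, tape or jar is moved more than 20 mm (distance of any of timer, stamp, tape, jar from where it was at the start of the episode above 0.02 m).
It also fails if it takes over 72 s, if anything falls off the work surface, if the arm or the gripper's body presses on something with over 40 N, if the wrist force passes 120 N, or if a joint passes its speed limit or range.

## Working session

There is one attempt and no reset: what is moved stays moved. The work goes in short steps, Python scripts to look and compute and a shell command to move; the robot and the scene stay as the last step left them, time stands still between calls to the robot, and variables do not carry over. Pictures are saved under pics/ and viewed, at most 10 in all, crops included, and the job is handed in when it is done.

```bash
mkdir -p pics; ls; python3 - <<'E'
from station import arm
import cv2,numpy as np
np.set_printoptions(precision=4,suppress=True)
print(arm.observe())
for n in("scene","top"):
    c=arm.camera(n);cv2.imwrite(f"pics/{n}0.png",c["pixels"][:,:,::-1]);print(c["K"],c["pose"])
E
```

```text
pics
{'clock': 0.0, 'joint_positions': array([73.2506, 35.2916, -0.7245, 81.6399,  0.4652, 63.2199, -2.3124]), 'dq': array([-0.0721, -0.0676, -0.0175, -0.1045, -0.017 , -0.0499, -0.0162]), 'joint_torque': array([ -0.0004, -45.893 ,   0.2092, -16.5744,  -0.061 ,   0.0204,
         0.0002]), 'eef_pos': array([ 0.1706, -0.6264,  0.2175]), 'orientation': array([-179.8514,    0.0021,   15.239 ]), 'force': array([-0.4893, -0.1074,  0.0547]), 'moment': array([-0.0168,  0.0514,  0.0213]), 'gripper_force': 0.0, 'finger_gap': 0.0929715172356895}
[[442.9615   0.     322.1657]
 [  0.     442.9615 192.7452]
 [  0.       0.       1.    ]] [[ 0.5775 -0.3466  0.7392 -0.4262]
 [-0.8162 -0.2631  0.5143 -0.6549]
 [ 0.0162 -0.9004 -0.4348  0.6781]
 [ 0.      0.      0.      1.    ]]
[[408.9778   0.     319.2571]
 [  0.     408.9778 198.8023]
 [  0.       0.       1.    ]] [[-0.0185 -0.9918  0.1266  0.3553]
 [-0.9998  0.0188  0.0012 -0.0057]
 [-0.0036 -0.1265 -0.992   1.4876]
 [ 0.      0.      0.      1.    ]]
```

View pics/scene0.png

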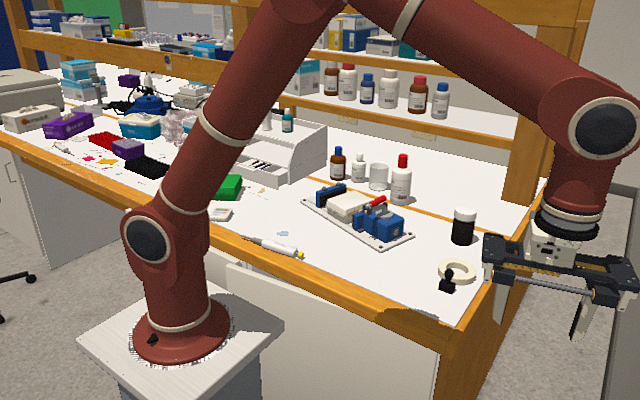

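View pics/top0.png

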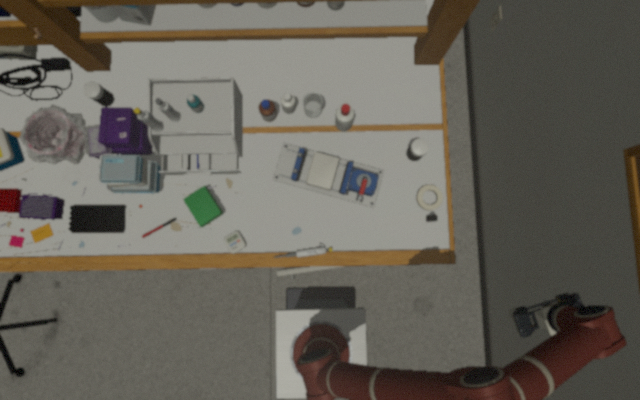

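Scene view: the blue clamp is at (360,215), with its red handle at (376,200) and the white box at (348,205). The timer is at (220,214), stamp (447,280), tape (457,270) and jar (463,225). Box candidates in the top view are the white one at (323,171), between jaw and end stop, and the green one at (203,205). The white one in the clamp is the one meant. The red bottle cap (345,110) is not the handle, which is at (362,185) on the clamp housing.

```bash
python3 - <<'E'
import cv2,numpy as np
a=cv2.imread("pics/top0.png")[135:215,265:395];b=cv2.imread("pics/scene0.png")[170:255,290:420]
f=lambda i:cv2.resize(i,None,fx=6,fy=6,interpolation=cv2.INTER_CUBIC)
v=np.vstack([cv2.resize(a,(560,290+0),interpolation=cv2.INTER_CUBIC) if 0 else cv2.resize(a,(488,300),interpolation=cv2.INTER_CUBIC),cv2.resize(b,(488,300),interpolation=cv2.INTER_CUBIC)])
cv2.imwrite("pics/crop1.png",v)
for n in("top","scene"):
    im=cv2.imread(f"pics/{n}0.png");h=cv2.cvtColor(im,cv2.COLOR_BGR2HSV)
    R=(((h[...,0]<8)|(h[...,0]>172))&(h[...,1]>130)&(h[...,2]>80)).astype(np.uint8)
    B=((h[...,0]>98)&(h[...,0]<125)&(h[...,1]>120)).astype(np.uint8)
    for nm,m in(("red",R),("blue",B)):
        k,l,s,c=cv2.connectedComponentsWithStats(m)
        for i in range(1,k):
            x,y=c[i]
            if s[i,4]>15 and ((n=="top" and 265<x<395 and 135<y<215)or(n=="scene" and 290<x<420 and 170<y<255)):
                print(n,nm,c[i],s[i,4],cv2.minAreaRect(np.argwhere(l==i)[:,::-1].astype(np.float32)))
E
```

```text
top red [362.65217391 186.41304348] 46 ((362.6697998046875, 186.4056396484375), (3.159292459487915, 13.59869384765625), 15.945395469665527)
scene red [377.91208791 200.38461538] 91 ((377.8999938964844, 200.2999725341797), (5.813776969909668, 16.546903610229492), 63.43495178222656)
scene blue [326.45508982 192.5748503 ] 167 ((327.5732116699219, 191.34146118164062), (13.743291854858398, 35.13909912109375), 51.34019470214844)
scene blue [377.77909483 225.1487069 ] 928 ((377.1876525878906, 226.77980041503906), (50.39103317260742, 28.82196617126465), 5.440331935882568)
```

View pics/crop1.png

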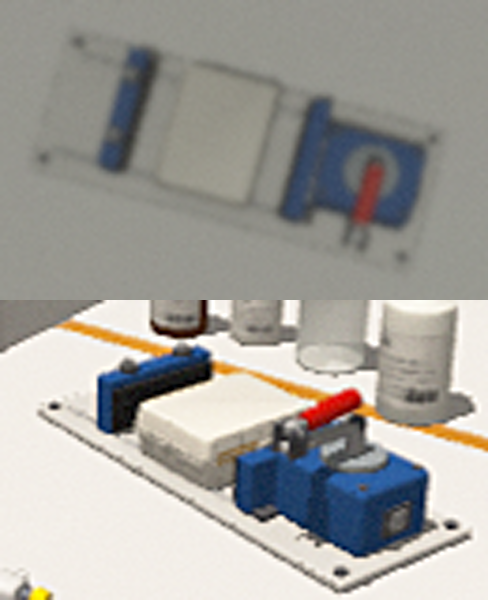

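The crop confirms the white box between jaw (right) and end stop (left). The red folded handle lies over the round cap at crop (372,166), and the bed screws are at crop (77,42), (434,137), (402,257) and (42,158).

```bash
cat > h.py <<'E'
import numpy as np
KT=np.array([[408.9778,0,319.2571],[0,408.9778,198.8023],[0,0,1]]);KS=np.array([[442.9615,0,322.1657],[0,442.9615,192.7452],[0,0,1]])
from station import arm
def cams():
    return {n:arm.camera(n) for n in("top","scene")}
def ray(c,uv):
    d=c["pose"][:3,:3]@np.linalg.solve(c["K"],[*uv,1.]);return c["pose"][:3,3],d/np.linalg.norm(d)
def plane(c,uv,z):
    o,d=ray(c,uv);return o+d*(z-o[2])/d[2]
def tri(r1,r2):
    (o,d),(p,e)=r1,r2;t=np.linalg.lstsq(np.c_[d,-e],p-o,rcond=None)[0];a=o+d*t[0];b=p+e*t[1];return (a+b)/2,np.linalg.norm(a-b)
E
python3 - <<'E'
from h import *
np.set_printoptions(precision=4,suppress=True)
C=cams();T,S=C["top"],C["scene"]
s=[plane(T,(265+x/3.754,135+y/3.75),.01) for x,y in((77,42),(434,137),(402,257),(42,158))]
print(np.array(s))
yd=(s[0]-s[1]+s[3]-s[2])[:2];xd=(s[1]-s[2]+s[0]-s[3])[:2]
print("yaw of +y",np.degrees(np.arctan2(yd[1],yd[0])),"x",np.degrees(np.arctan2(xd[1],xd[0])))
print("cap",plane(T,(364.1,179.3),.078))
print("red top@.119",plane(T,(362.67,186.4),.119),"red tri",tri(ray(T,(362.67,186.4)),ray(S,(377.9,200.35))), "scene@.119",plane(S,(377.9,200.35),.119))
# scene: screws via crop: near-right (340,572), left(55,406), right (450,524)
for x,y in((340,572),(55,406),(450,524)): print(plane(S,(290+x/3.754,170+(y-300)*85/300),.01))
E
```

```text
[[ 0.7426  0.1175  0.01  ]
 [ 0.6405 -0.231   0.01  ]
 [ 0.5229 -0.1956  0.01  ]
 [ 0.627   0.1526  0.01  ]]
yaw of +y 73.50935331671485 x -16.82627616678894
cap [ 0.6009 -0.1619  0.078 ]
red top@.119 [ 0.5695 -0.1517  0.119 ] red tri (array([ 0.5689, -0.1516,  0.1244]), np.float64(0.001119125904883518)) scene@.119 [ 0.5791 -0.1471  0.119 ]
[ 0.5245 -0.1943  0.01  ]
[0.6283 0.1497 0.01  ]
[ 0.6411 -0.2282  0.01  ]
```

```bash
python3 -m inch '{"gripper":[1,1,1],"translation":[[0,0,-3],[0,0,-3],[0,0,-3]],"angular":[[0,0,10.65],[0,0,10.65],[0,0,10.65]]}'
python3 -m inch '{"gripper":[1,1,1,1,1,1,1,1,1,1,1,1],"translation":[[2.1,-4.7,0],[2.1,-4.7,0],[2.1,-4.7,0],[2.1,-4.7,0],[2.1,-4.7,0],[2.1,-4.7,0],[2.1,-4.7,0],[2.1,-4.7,0],[2.1,-4.7,0],[2.1,-4.7,0],[2.1,-4.7,0],[2.1,-4.7,0]],"angular":[[0,0,0],[0,0,0],[0,0,0],[0,0,0],[0,0,0],[0,0,0],[0,0,0],[0,0,0],[0,0,0],[0,0,0],[0,0,0],[0,0,0]]}'
```

```text
clock: 0.57
eef_pos: [0.1707, -0.6269, 0.3092]
orientation: [-180.0, 0.0, -17.1]
force: [-0.1, -0.2, 0.5]
finger_gap: 0.0929
gripper_force: 0.0
clock: 2.08
eef_pos: [0.5751, -0.1582, 0.3086]
orientation: [180.0, 0.0, -16.7]
force: [1.0, -0.9, 0.5]
finger_gap: 0.093
gripper_force: 0.0
```

```bash
python3 -m inch '{"gripper":[0.5,0.5,0.5,0.5,0.5,0.5],"translation":[[0.1,-0.43,4],[0,0,4],[0,0,4],[0,0,3],[0,0,0],[0,0,0]],"angular":[[0,0,0],[0,0,0],[0,0,0],[0,0,0],[0,0,0],[0,0,0]]}'
python3 - <<'E'
from h import *
import cv2
C=cams();i=[C["top"]["pixels"][150:210,325:405],C["scene"]["pixels"][160:220,340:420]]
cv2.imwrite("pics/c2.png",np.hstack([cv2.resize(x[:,:,::-1],(390,292),interpolation=cv2.INTER_CUBIC) for x in i]))
E
```

```text
clock: 2.82
eef_pos: [0.5775, -0.1559, 0.1599]
orientation: [-180.0, -0.1, -16.7]
force: [0.1, 0.1, -0.4]
finger_gap: 0.047
gripper_force: 0.0
```

View pics/c2.png

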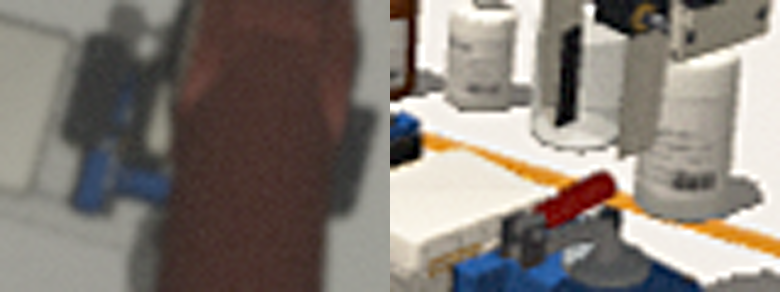

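The top view is blocked by the arm. In the scene crop the open fingers straddle the red handle, at crop (575,200), from above. Next I lower and narrow gently.

```bash
python3 -m inch '{"gripper":[0.5,0.5,0.35,0.27,0.27,0.27],"translation":[[0,-0.15,2],[0,0,2],[0,0,1.3],[0,0,0],[0,0,0],[0,0,0]],"angular":[[0,0,0],[0,0,0],[0,0,0],[0,0,0],[0,0,0],[0,0,0]]}'
python3 -m inch '{"gripper":[0.23,0.23,0.23],"translation":[[0,0,0],[0,0,0],[0,0,0]],"angular":[[0,0,0],[0,0,0],[0,0,0]]}'
```

```text
clock: 3.68
eef_pos: [0.5776, -0.1544, 0.1066]
orientation: [-180.0, -0.1, -16.7]
force: [0.4, 1.2, -0.1]
finger_gap: 0.0251
gripper_force: 0.0
clock: 4.05
eef_pos: [0.577, -0.1542, 0.1057]
orientation: [-180.0, -0.0, -16.7]
force: [-0.6, 0.1, 0.3]
finger_gap: 0.0215
gripper_force: 0.0
```

```bash
python3 -m inch '{"gripper":[0.15,0.1,0.1],"translation":[[0,0,0],[0,0,0],[0,0,0]],"angular":[[0,0,0],[0,0,0],[0,0,0]]}'
```

```text
clock: 4.42
eef_pos: [0.5769, -0.1543, 0.1057]
orientation: [180.0, 0.0, -16.7]
force: [0.9, 0.4, 0.3]
finger_gap: 0.0177
gripper_force: 30.0
```

```bash
python3 -m inch '{"gripper":[0.1,0.1,0.1,0.1,0.1,0.1,0.1],"translation":[[-0.04,0,-0.62],[-0.12,0,-0.6],[-0.2,0,-0.58],[-0.27,0,-0.55],[-0.35,0,-0.5],[-0.4,0,-0.47],[0,0,0]],"angular":[[0,0,0],[0,0,0],[0,0,0],[0,0,0],[0,0,0],[0,0,0],[0,0,0]]}'
```

```text
clock: 5.3
eef_pos: [0.5629, -0.1501, 0.1392]
orientation: [180.0, 0.1, -16.7]
force: [-2.8, -0.4, -5.1]
finger_gap: 0.0178
gripper_force: 30.0
```

```bash
python3 -m inch '{"gripper":[0.1,0.1,0.1,0.1,0.1,0.1,0.1],"translation":[[-0.47,0,-0.36],[-0.5,0,-0.33],[-0.55,0,-0.25],[-0.57,0,-0.2],[-0.6,0,-0.1],[-0.62,0,-0.05],[0,0,0]],"angular":[[0,0,0],[0,0,0],[0,0,0],[0,0,0],[0,0,0],[0,0,0],[0,0,0]]}'
```

```text
clock: 6.18
eef_pos: [0.536, -0.142, 0.1553]
orientation: [-180.0, -0.6, -16.7]
force: [4.2, -2.6, 0.3]
finger_gap: 0.0172
gripper_force: 30.0
```

```bash
python3 -m inch '{"gripper":[0.1,0.1,0.1],"translation":[[-0.3,0,0],[0,0,0],[0,0,0]],"angular":[[0,0,0],[0,0,0],[0,0,0]]}'
python3 - <<'E'
from h import *
import cv2
C=cams();i=[C["top"]["pixels"][150:210,325:405],C["scene"]["pixels"][160:220,340:420]]
cv2.imwrite("pics/c3.png",np.hstack([cv2.resize(x[:,:,::-1],(390,292),interpolation=cv2.INTER_CUBIC) for x in i]))
E
```

```text
clock: 6.55
eef_pos: [0.5342, -0.1414, 0.1556]
orientation: [-180.0, -0.8, -16.7]
force: [4.8, -2.0, 2.0]
finger_gap: 0.0176
gripper_force: 30.0
```

View pics/c3.png

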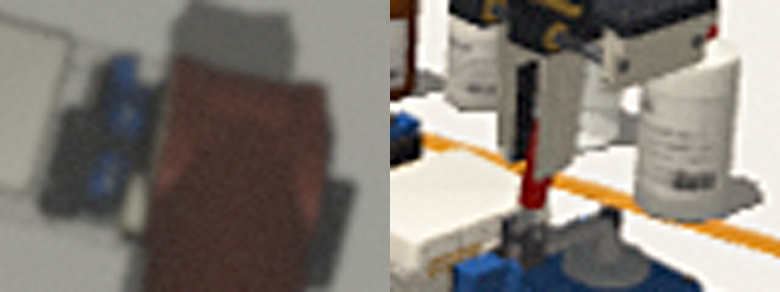

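The scene crop shows the handle near upright in the fingers, at crop (535,165). I'll push outward to make sure it is on its stop.

```bash
python3 -m inch '{"gripper":[0.1,0.1,0.1],"translation":[[-0.3,0,0],[0,0,0],[0,0,0]],"angular":[[0,0,0],[0,0,0],[0,0,0]]}'
python3 -m inch '{"gripper":[0.1,0.1,0.1],"translation":[[-0.3,0,0],[0,0,0],[0,0,0]],"angular":[[0,0,0],[0,0,0],[0,0,0]]}'
```

```text
clock: 7.02
eef_pos: [0.5319, -0.1406, 0.1558]
orientation: [-180.0, -0.8, -16.7]
force: [6.2, -2.5, 2.2]
finger_gap: 0.0172
gripper_force: 30.0
clock: 7.4
eef_pos: [0.5294, -0.14, 0.156]
orientation: [-180.0, -0.9, -16.7]
force: [6.3, -3.3, 2.5]
finger_gap: 0.0162
gripper_force: 30.0
```

```bash
python3 - <<'E'
from h import *
import cv2
C=cams();im=C["scene"]["pixels"][160:220,340:420,::-1]
cv2.imwrite("pics/c4.png",cv2.resize(im,(800,600),interpolation=cv2.INTER_CUBIC))
import numpy as np
P=np.linalg.inv(C["scene"]["pose"])
def pr(p):
    q=C["scene"]["K"]@(P[:3,:3]@p+P[:3,3]);q=q[:2]/q[2];return (q-[340,160])*10
for A in((.599,-.161),):
    h=np.array([A[0]-.07*.958,A[1]+.07*.287,.119]);print("hinge px",pr(h),"tip upright 68",pr(h+[0,0,.068]), "at 13",pr(h+[0,0,.013]), "cap",pr(np.array([*A,.078])))
E
```

```text
hinge px [275.84114263 459.02460846] tip upright 68 [291.27994328 233.66230787] at 13 [278.73434314 416.79216189] cap [445.01441722 519.10557719]
```

View pics/c4.png

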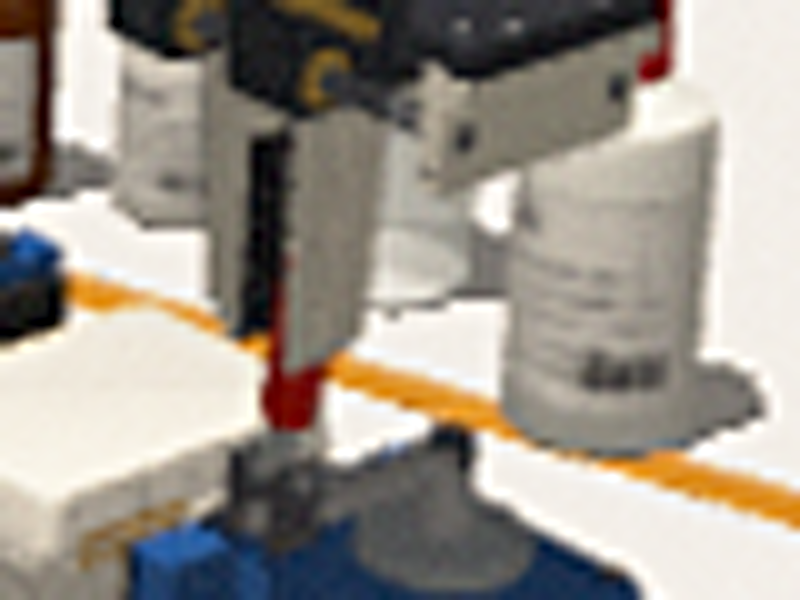

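The handle stands upright, with the sleeve foot at crop (292,425) and the hinge at (285,480). The pads have slid a few mm outward on it. I'll let go and move aside to get the exact handle position.

```bash
python3 -m inch '{"gripper":[0.5,0.5,0.5,0.5,0.5,0.5,0.5,0.5,0.5],"translation":[[0,0,0],[0,0,0],[0,0,-4],[0,0,-5],[0,5,0],[0,5,0],[0,5,0],[0,5,0],[0,0,0]],"angular":[[0,0,0],[0,0,0],[0,0,0],[0,0,0],[0,0,0],[0,0,0],[0,0,0],[0,0,0],[0,0,0]]}'
python3 - <<'E'
from h import *
import cv2
np.set_printoptions(precision=4,suppress=True)
C=cams();T,S=C["top"],C["scene"]
i=[T["pixels"][145:205,320:400],S["pixels"][160:220,340:420]]
cv2.imwrite("pics/c5.png",np.hstack([cv2.resize(x[:,:,::-1],(400,300),interpolation=cv2.INTER_CUBIC) for x in i]))
r={}
for n,c in C.items():
    h=cv2.cvtColor(c["pixels"],cv2.COLOR_RGB2HSV)
    R=(((h[...,0]<8)|(h[...,0]>172))&(h[...,1]>130)&(h[...,2]>70)).astype(np.uint8)
    k,l,s,ce=cv2.connectedComponentsWithStats(R)
    for j in range(1,k):
        if s[j,4]>8 and ((n=="top" and 330<ce[j][0]<395 and 140<ce[j][1]<215) or (n=="scene" and 340<ce[j][0]<400 and 165<ce[j][1]<215)): print(n,ce[j],s[j])
E
```

```text
clock: 8.62
eef_pos: [0.4621, -0.3342, 0.2413]
orientation: [179.9, 0.2, -17.3]
force: [0.1, 0.7, 0.3]
finger_gap: 0.0464
gripper_force: 0.0
top [360.8889 194.1111] [360 193   3   4   9]
scene [369.9358 192.5596] [366 183   9  20 109]
```

View pics/c5.png

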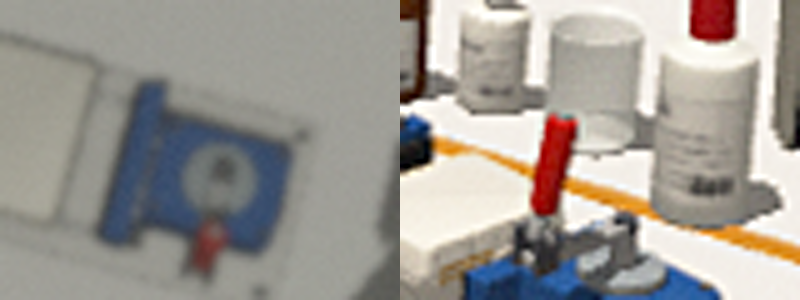

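The handle at right crop (545,213)–(563,117) still seems to lean inward a little. I'll work out the lean by intersecting rays with the arm's upright plane.

```bash
python3 - <<'E'
from h import *
import cv2
np.set_printoptions(precision=4,suppress=True)
C=cams();S,T=C["scene"],C["top"]
h=cv2.cvtColor(S["pixels"],cv2.COLOR_RGB2HSV)
R=((h[...,0]<8)|(h[...,0]>172))&(h[...,1]>130)&(h[...,2]>70)
pts=np.argwhere(R[180:208,360:382])[:,::-1]+[360,180]
vx,vy,x0,y0=cv2.fitLine(pts.astype(np.float32),cv2.DIST_L2,0,.01,.01).ravel()
print(vx/vy,x0,y0)
xd=np.array([.958,-.287,0]);yd=np.array([.287,.958,0])
q0=np.array([.5769,-.1543,.119])
Q=[]
for v in (184.5,193,201.5):
    u=x0+(v-y0)*vx/vy;o,d=ray(S,(u,v));p=o+d*((q0-o)@yd)/(d@yd);Q.append(p);print(p,(p-q0)@xd)
d=Q[0]-Q[2];print("fold deg",np.degrees(np.arctan2(d[2],-(-(d@xd)))))
print("tri mid",tri(ray(T,(360.9,194.1)),ray(S,(x0,y0))))
E
```

```text
-0.21740222 369.9358 192.55963
[ 0.5416 -0.1437  0.1809] -0.03683769507098113
[ 0.5371 -0.1424  0.1568] -0.04160224222903361
[ 0.5324 -0.141   0.1324] -0.046429634048800246
fold deg 78.81918705169117
tri mid (array([ 0.5383, -0.1414,  0.1573]), np.float64(0.0009127767131420995))
```

```bash
python3 -m inch '{"gripper":[0,0,0,0,0,0,0,0],"translation":[[1.2,-5.1,0],[1.2,-5.1,0],[1.2,-5.1,0],[1.3,-5.2,0],[0,0,0],[0,0,4.5],[0,0,4.5],[0,0,0]],"angular":[[0,0,0],[0,0,0],[0,0,0],[0,0,0],[0,0,0],[0,0,0],[0,0,0],[0,0,0]]}'
```

```text
clock: 9.82
eef_pos: [0.5687, -0.1461, 0.1488]
orientation: [180.0, 0.5, -16.7]
force: [-0.2, -0.1, -0.6]
finger_gap: 0.0003
gripper_force: 0.0
```

```bash
python3 -m inch '{"gripper":[0,0,0,0,0,0,0],"translation":[[0,0.55,0],[0,0,0],[-0.5,0,0],[-0.5,0,0],[-0.5,0,0],[-0.2,0,0],[0,0,0]],"angular":[[0,0,0],[0,0,0],[0,0,0],[0,0,0],[0,0,0],[0,0,0],[0,0,0]]}'
python3 -m inch '{"gripper":[0,0,0],"translation":[[-0.3,0,0],[0,0,0],[0,0,0]],"angular":[[0,0,0],[0,0,0],[0,0,0]]}'
```

```text
clock: 10.7
eef_pos: [0.5544, -0.1478, 0.1522]
orientation: [-180.0, -0.1, -16.7]
force: [2.5, -0.7, 0.7]
finger_gap: 0.0005
gripper_force: 0.9
clock: 11.08
eef_pos: [0.5508, -0.1468, 0.1516]
orientation: [-180.0, 0.0, -16.7]
force: [1.9, 0.2, 1.8]
finger_gap: 0.0004
gripper_force: 0.7
```

```bash
for i in 1 2; do python3 -m inch '{"gripper":[0,0],"translation":[[-0.25,0,0],[0,0,0]],"angular":[[0,0,0],[0,0,0]]}'; done
```

```text
clock: 11.32
eef_pos: [0.5484, -0.1461, 0.1517]
orientation: [-180.0, 0.0, -16.7]
force: [1.9, 0.1, 0.6]
finger_gap: 0.0007
gripper_force: 0.7
clock: 11.58
eef_pos: [0.5464, -0.1455, 0.1519]
orientation: [-180.0, -0.0, -16.7]
force: [2.0, -0.3, 0.9]
finger_gap: 0.0008
gripper_force: 1.0
```

```bash
python3 -m inch '{"gripper":[0,0],"translation":[[-0.25,0,0],[0,0,0]],"angular":[[0,0,0],[0,0,0]]}'
```

```text
clock: 11.82
eef_pos: [0.5459, -0.1453, 0.1521]
orientation: [-180.0, -0.3, -16.7]
force: [4.7, -1.2, -1.2]
finger_gap: 0.0004
gripper_force: 2.8
```

```bash
python3 -m inch '{"gripper":[0,0],"translation":[[-0.25,0,0],[0,0,0]],"angular":[[0,0,0],[0,0,0]]}'
```

```text
clock: 12.08
eef_pos: [0.5456, -0.1452, 0.1522]
orientation: [-180.0, -0.6, -16.7]
force: [8.6, -2.8, -4.4]
finger_gap: 0.0007
gripper_force: 4.5
```

```bash
python3 -m inch '{"gripper":[0,0,0,0.5,0.5,0.5,0.5],"translation":[[1.2,0,0],[0,0,-4],[0,0,-4],[-1.2,0,0],[-1.4,0,0],[0,0,0],[0,0,0]],"angular":[[0,0,0],[0,0,0],[0,0,0],[0,0,0],[0,0,0],[0,0,0],[0,0,0]]}'
```

```text
clock: 12.95
eef_pos: [0.5275, -0.14, 0.2309]
orientation: [180.0, 0.1, -16.7]
force: [0.8, 0.6, -0.1]
finger_gap: 0.0359
gripper_force: 0.0
```

```bash
python3 -m inch '{"gripper":[0.5,0.5,0.5,0.3,0.26,0.26],"translation":[[0.25,0,4],[0,0,3],[0,0,1.5],[0,0,0],[0,0,0],[0,0,0]],"angular":[[0,0,0],[0,0,0],[0,0,0],[0,0,0],[0,0,0],[0,0,0]]}'; python3 -c "
from station import arm;print(arm.observe()['joint_positions'].round(1))"
```

```text
clock: 13.7
eef_pos: [0.5313, -0.141, 0.1479]
orientation: [-180.0, -0.1, -16.7]
force: [0.2, 0.1, -0.3]
finger_gap: 0.0255
gripper_force: 0.0
[ 1.250e+01  3.100e+01  2.000e-01  1.036e+02 -1.000e-01  4.540e+01
 -9.400e+01]
```

```bash
python3 -m inch '{"gripper":[0.6,0.6,0.6,0.6,0.6,0.6,0.6,0.6,0.6,0.6,0.6,0.6],"translation":[[0,0,0],[0,0,0],[0,0,0],[0,0,0],[0,0,0],[0,0,0],[0,0,0],[0,0,0],[0,0,0],[0,0,0],[0,0,0],[0,0,0]],"angular":[[0,0,0],[0,0,0],[0,0,-10],[0,0,-10],[0,0,-10],[0,0,-10],[0,0,-10],[0,0,-10],[0,0,-10],[0,0,-10],[0,0,-10],[0,0,-10]]}'
python3 -m inch '{"gripper":[0.6,0.6,0.6,0.6,0.6,0.6,0.6,0.6,0.3,0.26,0.26],"translation":[[0,0,0],[0,0,0],[0,0,0],[0,0,0],[0,0,0],[0,0,0],[0,0,0],[0,0,0],[0,0,0],[0,0,0],[0,0,0]],"angular":[[0,0,-10],[0,0,-10],[0,0,-10],[0,0,-10],[0,0,-10],[0,0,-10],[0,0,-10],[0,0,-10],[0,0,0],[0,0,0],[0,0,0]]}'
python3 -c "
from station import arm;print(arm.observe()['joint_positions'].round(1))"
```

```text
clock: 15.2
eef_pos: [0.5305, -0.141, 0.1469]
orientation: [180.0, 0.0, 83.6]
force: [-0.3, 0.1, 0.7]
finger_gap: 0.0558
gripper_force: 0.0
clock: 16.58
eef_pos: [0.5305, -0.1408, 0.1469]
orientation: [-180.0, 0.0, 163.2]
force: [0.1, -1.3, -0.6]
finger_gap: 0.0305
gripper_force: 0.0
[ 43.3  39.4 -50.3 102.7  36.4  55.6  51. ]
```

```bash
python3 -m inch '{"gripper":[0.15,0.1,0.1,0.1],"translation":[[0,0,0],[0,0,0],[0,0,0],[0,0,0]],"angular":[[0,0,0],[0,0,0],[0,0,0],[0,0,0]]}'
python3 -m inch '{"gripper":[0.1,0.1,0.1,0.1],"translation":[[-0.02,0.97,0],[-0.07,0.97,0],[-0.07,0.97,0],[0,0,0]],"angular":[[0,0,8],[0,0,8],[0,0,8],[0,0,0]]}'
```

```text
clock: 17.08
eef_pos: [0.5306, -0.1404, 0.1469]
orientation: [180.0, 0.0, 163.3]
force: [0.2, 0.8, -0.7]
finger_gap: 0.0178
gripper_force: 30.0
clock: 17.58
eef_pos: [0.5441, -0.1156, 0.1469]
orientation: [-179.9, 0.1, 139.4]
force: [0.6, -1.3, 0.9]
finger_gap: 0.0183
gripper_force: 30.0
```

```bash
python3 -m inch '{"gripper":[0.1,0.1,0.1,0.1,0.1,0.1,0.1],"translation":[[-0.07,0.97,0],[-0.07,0.97,0],[-0.07,0.97,0],[-0.07,0.97,0],[-0.07,0.97,0],[-0.07,0.97,0],[0,0,0]],"angular":[[0,0,8],[0,0,8],[0,0,8],[0,0,8],[0,0,8],[0,0,8],[0,0,0]]}'
```

```text
clock: 18.45
eef_pos: [0.5955, -0.0915, 0.1469]
orientation: [180.0, 0.0, 91.5]
force: [-0.3, -1.2, 2.6]
finger_gap: 0.018
gripper_force: 30.0
```

```bash
python3 -m inch '{"gripper":[0.1,0.1,0.1,0.1,0.1,0.1,0.1],"translation":[[-0.06,0.98,0],[-0.06,0.98,0],[-0.06,0.98,0],[-0.06,0.98,0],[-0.06,0.98,0],[-0.06,0.98,0],[0,0,0]],"angular":[[0,0,8],[0,0,8],[0,0,8],[0,0,8],[0,0,8],[0,0,8],[0,0,0]]}'
python3 -c "
from station import arm;print(arm.observe()['joint_positions'].round(1))"
```

```text
clock: 19.32
eef_pos: [0.6474, -0.1141, 0.1469]
orientation: [-180.0, 0.1, 43.4]
force: [-2.3, -2.1, 4.8]
finger_gap: 0.0175
gripper_force: 30.0
[ 17.   40.6 -16.   84.7  12.6  56.5 -48.9]
```

```bash
python3 -m inch '{"gripper":[0.1,0.1,0.1,0.1,0.1,0.1,0.1,0.1],"translation":[[-0.1,0.97,-0.05],[-0.09,0.97,0],[-0.07,0.97,0],[-0.07,0.97,0],[-0.07,0.97,0],[-0.07,0.97,0],[-0.07,0.97,0],[0,0,0]],"angular":[[0,0,8],[0,0,8],[0,0,8],[0,0,8],[0,0,8],[0,0,8],[0,0,8],[0,0,0]]}'
python3 - <<'E'
from h import *
import cv2
C=cams();i=[C["top"]["pixels"][130:205,265:395],C["scene"]["pixels"][150:245,290:420]]
cv2.imwrite("pics/c6.png",np.hstack([cv2.resize(x[:,:,::-1],(400,300),interpolation=cv2.INTER_CUBIC) for x in i]))
E
```

```text
clock: 20.32
eef_pos: [0.6636, -0.1751, 0.1469]
orientation: [-179.9, 0.2, -12.5]
force: [-4.5, 3.1, 4.1]
finger_gap: 0.0179
gripper_force: 30.0
```

View pics/c6.png

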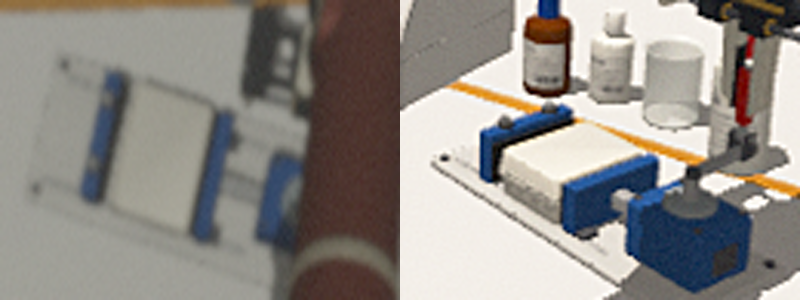

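The top crop shows the jaw (210,175) on the box and the box almost at the end stop (105,140), with the handle upright. Now small steps, watching the tangential force.

```bash
python3 -m inch '{"gripper":[0.1,0.1,0.1,0.1],"translation":[[-0.07,0.49,0],[-0.07,0.49,0],[-0.03,0.49,0],[0,0,0]],"angular":[[0,0,4],[0,0,4],[0,0,4],[0,0,0]]}'
python3 -m inch '{"gripper":[0.1,0.1],"translation":[[-0.02,0.32,0],[0,0,0]],"angular":[[0,0,2.6],[0,0,0]]}'
```

```text
clock: 20.92
eef_pos: [0.6593, -0.1879, 0.1469]
orientation: [-179.9, 0.1, -24.5]
force: [-2.0, 4.1, 2.7]
finger_gap: 0.018
gripper_force: 30.0
clock: 21.18
eef_pos: [0.6574, -0.1919, 0.1469]
orientation: [-180.0, 0.1, -27.3]
force: [-2.5, 5.1, 1.5]
finger_gap: 0.0177
gripper_force: 30.0
```

```bash
python3 -m inch '{"gripper":[0.1,0.1],"translation":[[-0.02,0.3,0],[0,0,0]],"angular":[[0,0,2.5],[0,0,0]]}'
python3 -m inch '{"gripper":[0.1],"translation":[[0,0,0]],"angular":[[0,0,0]]}'
```

```text
clock: 21.42
eef_pos: [0.6557, -0.1951, 0.1469]
orientation: [180.0, 0.1, -29.8]
force: [-2.2, 3.7, 1.4]
finger_gap: 0.018
gripper_force: 30.0
clock: 21.55
eef_pos: [0.6557, -0.1951, 0.1469]
orientation: [180.0, 0.1, -29.8]
force: [-2.2, 3.8, 1.0]
finger_gap: 0.0179
gripper_force: 30.0
```

```bash
cat > f.py <<'E'
from h import *
o=arm.observe();p=o["eef_pos"][:2]-[.597,-.160];a=np.arctan2(p[1],p[0]);F=o["force"][:2]
print("turned",round(np.radians(163.3)-a,3),"r",round(float(np.hypot(*p)),4),"tang",round(-F@[np.sin(a),-np.cos(a)],2),"rad",round(F@[np.cos(a),np.sin(a)],2))
E
python3 f.py
```

```text
turned 3.389 r 0.0684 tang 2.14 rad -3.8
```

Not nipped yet: tangential force 2.1 N is the free level.

```bash
for i in 1; do python3 -m inch '{"gripper":[0.1,0.1,0.1],"translation":[[-0.03,0.3,0],[0,0,0],[0,0,0]],"angular":[[0,0,2.5],[0,0,0],[0,0,0]]}'|grep force:; python3 f.py; done
```

```text
force: [-1.6, 3.8, 0.5]
gripper_force: 30.0
turned 3.433 r 0.0684 tang 2.26 rad -3.43
```

```bash
for i in 1; do python3 -m inch '{"gripper":[0.1,0.1,0.1],"translation":[[-0.03,0.3,0],[0,0,0],[0,0,0]],"angular":[[0,0,2.5],[0,0,0],[0,0,0]]}'|grep force:; python3 f.py; done
```

```text
force: [-1.5, 4.3, -0.7]
gripper_force: 30.0
turned 3.478 r 0.0683 tang 2.6 rad -3.79
```

```bash
for i in 1; do python3 -m inch '{"gripper":[0.1,0.1,0.1],"translation":[[-0.03,0.3,0],[0,0,0],[0,0,0]],"angular":[[0,0,2.5],[0,0,0],[0,0,0]]}'|grep force:; python3 f.py; done
```

```text
force: [-1.6, 3.2, -2.9]
gripper_force: 30.0
turned 3.525 r 0.0683 tang 1.51 rad -3.29
```

```bash
python3 -m inch '{"gripper":[0.1,0.1,0.1],"translation":[[-0.03,0.3,0],[0,0,0],[0,0,0]],"angular":[[0,0,2.5],[0,0,0],[0,0,0]]}'|grep force:; python3 f.py
```

```text
force: [-0.6, 3.4, -4.3]
gripper_force: 30.0
turned 3.57 r 0.0683 tang 2.19 rad -2.68
```

```bash
python3 -m inch '{"gripper":[0.1,0.1,0.1],"translation":[[-0.03,0.3,0],[0,0,0],[0,0,0]],"angular":[[0,0,2.5],[0,0,0],[0,0,0]]}'|grep force:; python3 f.py
```

```text
force: [0.8, 2.4, -6.1]
gripper_force: 30.0
turned 3.616 r 0.0683 tang 2.24 rad -1.08
```

```bash
python3 -m inch '{"gripper":[0.1,0.1,0.1],"translation":[[-0.03,0.3,0],[0,0,0],[0,0,0]],"angular":[[0,0,2.5],[0,0,0],[0,0,0]]}'|grep force:; python3 f.py
```

```text
force: [1.4, 1.0, -8.1]
gripper_force: 30.0
turned 3.66 r 0.0682 tang 1.71 rad 0.21
```

```bash
python3 -m inch '{"gripper":[0.1,0.1,0.1],"translation":[[0.06,0.2,0.1],[0,0,0],[0,0,0]],"angular":[[0,0,2],[0,0,0],[0,0,0]]}'; python3 f.py
python3 - <<'E'
from h import *
import cv2
C=cams();i=[C["top"]["pixels"][130:205,265:395],C["scene"]["pixels"][150:245,290:420]]
cv2.imwrite("pics/c7.png",np.hstack([cv2.resize(x[:,:,::-1],(400,300),interpolation=cv2.INTER_CUBIC) for x in i]))
E
```

```text
clock: 24.18
eef_pos: [0.6434, -0.2102, 0.147]
orientation: [-180.0, -0.0, -46.8]
force: [0.6, 4.0, -1.9]
finger_gap: 0.0177
gripper_force: 30.0
turned 3.676 r 0.0684 tang 3.09 rad -2.53
```

View pics/c7.png

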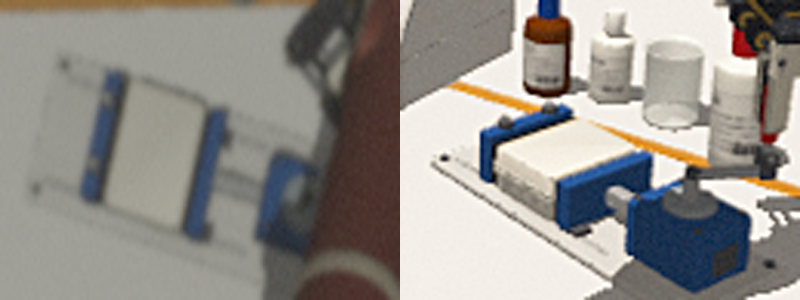

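In the crop the box has moved left, with its edge at (120,80) close to the stop's rubber, and it is near square. I'll continue in small steps.

```bash
python3 -m inch '{"gripper":[0.1,0.1,0.1],"translation":[[-0.01,0.3,0.02],[0,0,0],[0,0,0]],"angular":[[0,0,2.5],[0,0,0],[0,0,0]]}'|grep force:; python3 f.py
```

```text
force: [-0.5, 3.0, 3.3]
gripper_force: 30.0
turned 3.725 r 0.0685 tang 1.52 rad -2.6
```

```bash
python3 -m inch '{"gripper":[0.1,0.1,0.1],"translation":[[-0.01,0.3,0.02],[0,0,0],[0,0,0]],"angular":[[0,0,2.5],[0,0,0],[0,0,0]]}'|grep force:; python3 f.py
```

```text
force: [-1.3, 4.8, 6.4]
gripper_force: 30.0
turned 3.766 r 0.0685 tang 1.86 rad -4.57
```

```bash
python3 -m inch '{"gripper":[0.1,0.1,0.1],"translation":[[-0.01,0.3,0.02],[0,0,0],[0,0,0]],"angular":[[0,0,2.5],[0,0,0],[0,0,0]]}'|grep force:; python3 f.py
```

```text
force: [-0.6, 4.8, 5.6]
gripper_force: 30.0
turned 3.807 r 0.0686 tang 2.25 rad -4.24
```

```bash
python3 -m inch '{"gripper":[0.1,0.1,0.1],"translation":[[-0.04,0.3,-0.03],[0,0,0],[0,0,0]],"angular":[[0,0,2.5],[0,0,0],[0,0,0]]}'|grep force:; python3 f.py
```

```text
force: [0.7, 4.3, 6.1]
gripper_force: 30.0
turned 3.851 r 0.0686 tang 2.88 rad -3.2
```

```bash
python3 -m inch '{"gripper":[0.1,0.1,0.1],"translation":[[-0.03,0.3,0],[0,0,0],[0,0,0]],"angular":[[0,0,2.5],[0,0,0],[0,0,0]]}'|grep force:; python3 f.py
```

```text
force: [1.5, 4.4, 4.8]
gripper_force: 30.0
turned 3.885 r 0.0686 tang 3.54 rad -2.99
```

```bash
python3 -m inch '{"gripper":[0.1,0.1,0.1],"translation":[[-0.02,0.3,0],[0,0,0],[0,0,0]],"angular":[[0,0,2.5],[0,0,0],[0,0,0]]}'|grep force:; python3 f.py
```

```text
force: [3.6, 4.8, 3.5]
gripper_force: 30.0
turned 3.92 r 0.0686 tang 5.45 rad -2.46
```

The tangential force is now 5.4 N against a free level of 2.1, so clamping is about 15 N. I'll stop here, confirm with a second reading, then release.

```bash
python3 -m inch '{"gripper":[0.1],"translation":[[0,0,0]],"angular":[[0,0,0]]}'|grep force:; python3 f.py
python3 -m inch '{"gripper":[0.3,0.5,0.6,0.6],"translation":[[0,0,0],[0,0,0],[0,0,0],[0,0,0]],"angular":[[0,0,0],[0,0,0],[0,0,0],[0,0,0]]}'
```

```text
force: [2.9, 5.1, 4.4]
gripper_force: 30.0
turned 3.92 r 0.0686 tang 5.0 rad -3.08
clock: 27.15
eef_pos: [0.6272, -0.2213, 0.1455]
orientation: [179.9, 0.0, -61.9]
force: [0.1, 0.6, -0.2]
finger_gap: 0.0528
gripper_force: 0.0
```

```bash
python3 -m inch '{"gripper":[0.6,0.6,0.6,0.6,0.6,0.6,0.6,0.6,0.6],"translation":[[0,0,-2],[0,0,-4],[0,0,-5],[0,0,-3],[0,5,0],[0,5,0],[0,5,0],[0,5,0],[0,0,0]],"angular":[[0,0,0],[0,0,0],[0,0,0],[0,0,0],[0,0,0],[0,0,0],[0,0,0],[0,0,0],[0,0,0]]}'
python3 - <<'E'
from h import *
import cv2
C=cams();i=[C["top"]["pixels"][130:205,265:395],C["scene"]["pixels"][150:245,290:420]]
cv2.imwrite("pics/c8.png",np.hstack([cv2.resize(x[:,:,::-1],(400,300),interpolation=cv2.INTER_CUBIC) for x in i]))
E
```

```text
clock: 28.28
eef_pos: [0.447, -0.3186, 0.2867]
orientation: [179.8, -0.1, -62.4]
force: [0.0, 0.0, -0.3]
finger_gap: 0.0557
gripper_force: 0.0
```

View pics/c8.png

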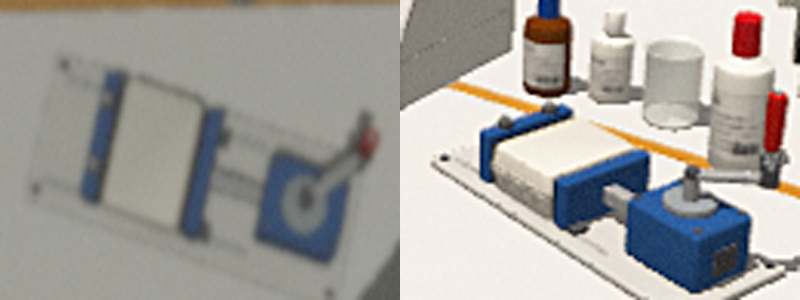

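The box sits square between jaw (205,175) and end stop (105,140). The handle stands upright at right crop (775,120) and the gripper is clear, so I'm handing in.

```bash
python3 -c "
from station import arm;print(arm.sign_off())"
```

```text
the job is handed in; nothing more can be done
None
```

I handed in the job at about 28 s: the handle is upright, the crank is turned about 3.9 rad, and the box looks square against the end stop. Clamping was about 15 N at release, estimated from the crank force, and the gripper is clear; no verdict came back.

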